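Shift the carton feeder's selector lever to the green slot

TASK

Push the carton feeder's selector lever through its slotted gate and fully home, to the end of the slot marked with the green disc, running it into none of the other three colour-marked slots on the way. Only push it with the fingers, without forcing it against the gate, and do not pinch the grip between them; leave the ink jar, the tape roll and the carton bundle where they are, and finish clear of everything.

Things in the scene. Friction and masses are not known exactly. Their poses are not given: they have to be found in the camera images.
- console: white carton feeder console, fixed: 200 mm in x, 340 mm in y, top 160 mm above the table; origin under its centre, on the table; x away from the robot at yaw 0, y to the left, z up. Metal gate plate in the middle of its top. Low roller feed bed (up to 101 mm high) on its +x side, out to x = 280 mm
- gate_centre (a point): centre of the gate, at the plate's top; axes as the console's. Three parallel slots along x, at y = -36, 0, +36 mm, joined by one cross channel along y at x = 0: six slot ends. Slots and channel are 18 mm wide, corners rounded 6 mm; the stem's centre can go 30 mm from the channel's centre line to each slot end
- grip (a point): centre of the lever's grip: upright block, 34 mm square over its orange sides (facing the console's axes), 55 mm tall, 10 to 65 mm above the plate. The lever tilts about a pivot 150 mm below the plate's top, so the grip's centre moves about 1.27 times as far as the stem in the gate: 38 mm fore or aft to a slot end, 46 mm sideways to the next slot. Starts anywhere along the middle slot
- stem_at_gate (a point): point on the centre line of the lever's round steel stem (12 mm thick) at the height of the gate's top, 37.5 mm below the grip's centre
- lever_fore_aft (a joint): lever tilt along the slots (rad): 0 at the cross channel, about +0.20 at slot ends on the console's +x side, -0.20 on its -x side. Friction holds it where it is left; about 2 N at the grip moves it
- lever_sideways (a joint): lever tilt along the cross channel (rad): 0 middle slot, about +0.24 slot on the console's +y side, -0.24 on its -y side. Friction holds it; about 2 N at the grip moves it
- pad_near: one orange side face of the lever's grip, 27 mm wide, 51 mm tall, 3 mm thick; origin at its centre; the face toward the console's -x side
- pad_far: one orange side face of the lever's grip, 27 mm wide, 51 mm tall, 3 mm thick; origin at its centre; the face toward the console's +x side
- pad_left: one orange side face of the lever's grip, 27 mm wide, 51 mm tall, 3 mm thick; origin at its centre; the face toward the console's +y side
- pad_right: one orange side face of the lever's grip, 27 mm wide, 51 mm tall, 3 mm thick; origin at its centre; the face toward the console's -y side
- tag_green: green plastic disc, 24 mm across, 4 mm thick, fixed flat on the plate just beyond the closed end of one of the four outer slots, on that slot's centre line; 46 mm (horizontally) beyond the stem's place when the stem is at the slot's end. Origin at the centre of its underside. The lever must end here
- tag_blue: blue plastic disc, 24 mm across, 4 mm thick, fixed flat on the plate just beyond the closed end of one of the four outer slots, on that slot's centre line; 46 mm (horizontally) beyond the stem's place when the stem is at the slot's end. Origin at the centre of its underside
- tag_red: red plastic disc, 24 mm across, 4 mm thick, fixed flat on the plate just beyond the closed end of one of the four outer slots, on that slot's centre line; 46 mm (horizontally) beyond the stem's place when the stem is at the slot's end. Origin at the centre of its underside
- tag_yellow: yellow plastic disc, 24 mm across, 4 mm thick, fixed flat on the plate just beyond the closed end of one of the four outer slots, on that slot's centre line; 46 mm (horizontally) beyond the stem's place when the stem is at the slot's end. Origin at the centre of its underside
- ink_jar: small closed jar, 40 mm across, 50 mm tall, loose on the console's top on its +y side, about 135 mm from the gate's centre; origin at centre of underside. Leave alone
- tape_roll: cardboard-brown roll, 52 mm across, 25 mm tall, loose on the console's top on its -y side, about 132 mm from the gate's centre; origin at centre of underside. Leave alone
- carton_bundle: white bundle of cartons with green band, 90 x 140 x 60 mm, loose on the table on the console's +y side; origin at centre of underside. Leave alone

How it is judged:
By the outcome, as a careful person would: the job done as asked, in the order asked, and still so for the second after the job is handed in, with the robot touching nothing.
It also fails if it takes over 54 s, if anything falls off the work surface, if the arm or the gripper's body presses on something with over 40 N, if the wrist force passes 120 N, or if a joint passes its speed limit or range.

ROBOT

A 6-joint arm with a two-finger parallel gripper is mounted at the origin on the work surface. World frame = base frame: x ahead of the robot, y to its left, z up, the work surface at z = 0. Lengths are in m, angles in rad, forces in N, time in s.
With the tool pointing down it reaches from about 0.35 to 0.85 m from the base axis. Payload 8.1 kg.
Tool frame: the origin (TCP) lies between the finger pads; the fingertips stand nose_length ahead of it and the grasp point (between the pads) lies 2 mm behind it (nose_length is the distance from the TCP to the fingertips, in m); z points along the fingers, x is the direction in which the jaws open and shut, and the axes are right-handed (so a half turn about z gives the same grasp; the last joint's range is limited). The gripper opens to 93 mm and grips with 3 to 60 N. Pads are 15 mm wide; open, the fingers measure 128 mm over their backs; the gripper's body (75 mm by 188 mm) begins 65 mm behind the grasp point.
Start: joints at [1.099, 0.13, 1.488, -0, 1.523, -0.085], TCP at [0.226, 0.556, 0.236] pointing down, gripper open.
Joint ranges: [-2.96, 2.96], [-0.89, 2.26], [0.02, 2.5], [-1.34, 4.48], [0, 2.73], [-2.66, 2.66]. Speed limits (rad/s): [2.39, 2.39, 2.79, 3.14, 3.14, 3.14].

INTERFACE

Orientations are given as a rotation vector (axis times angle).
In Python, from plant import * gives the robot as it stands.
- The arm moves only by the tool carry_out, never from a script. Its argument "steps" is a list of rows, each an object with "xyz": the shift along the world's x, y, z in cm, a list of three; "rot": the turn, a rotation vector about the world's x, y, z in degrees, a list of three. In form: [{"xyz": [tx, ty, tz], "rot": [rx, ry, rz]}, ...]. A call has 1 to 10 rows; each row is the pose to reach, as a shift and turn from the pose commanded when the call began; what a row does not reach only later rows make up. A row lasts 1/10 s, in which the tool goes at most 50 mm and 8.59 degrees, less where a joint would pass 70% of its speed; a pose out of reach is approached as far as the arm can. A call with a gripper value outside its range is refused whole. "grip" is the opening, from 0 (shut) to 1 (fully open), set as the call begins (left out, the last holds). The fingers move at their own pace and stop on an object; "force" is the grip in N (left out, the last holds). Time passes only in rows, so rows that repeat a pose let the fingers close. It gives the time, the measured TCP pose, the force and the opening at its end, in the units of the state.
- read_state(): the state, without advancing time (a new reading comes with each control period).
- read_camera(name): name is "scene" or "top" or "wrist"; returns the picture (480x640x3 uint8, red, green, blue); there is no depth.
- calibration(name): a dict with "fov_y" (degrees; the focal length in pixels is half the picture's height over the tangent of half this angle, whatever the lens; pixels are square), "cx", "cy" (the principal point, pixels), "xyz" and "attitude" of the camera in the world. Camera axes: x right, y down, z forward; pixel columns grow to the right and rows downward; lengths in m; the calibration is good to about 2 mm. A picture is of the moment at which its call begins: read the wrist's pose just before it. calibration takes no time and is no camera call; for the wrist camera it gives the pose at the moment of the call.
- close_job(): hands the job in, once; it reports no verdict.
The state is a dict: "t": time; "q": joint angles; "dq": joint speeds; "joint_torque": joint torques, N m; "tool_pos": TCP position; "orientation": TCP orientation; "force": force on the tool from outside, world axes, zero at the start; "wrist_torque": the same for the moment, N m; "opening": finger opening in m.
Only numpy, scipy, OpenCV 4.12 (cv2) and the standard library are available. Lean on these libraries where they do the work, as an engineer would, in place of code of your own. Each camera call takes 0.05 s, during which the arm holds its last target.

## Working session

There is one attempt and no reset: what is moved stays moved. The work goes in short steps, Python scripts to look and compute and a tool call to move; the robot and the scene stay as the last step left them, time stands still between calls to the robot, and variables do not carry over. Pictures are saved under pics/ and viewed, and the job is handed in when it is done.

Besides the shell and the picture viewer there is one more tool, called after "Request:" as name([rows], argument=value, ...), one row to a line, values as JSON. carry_out: Moves the arm, as the interface text tells. Its arguments: {"type":"object","properties":{"steps":{"type":"array","items":{"type":"object","properties":{"xyz":{"type":"array","items":{"type":"number"}},"rot":{"type":"array","items":{"type":"number"}}}}},"grip":{"type":"number"},"force":{"type":"number"}},"required":["steps"]}

```bash
mkdir -p pics; ls; python3 - <<'E'
from plant import *
import cv2
s=read_state(); print(s)
for n in ["scene","top","wrist"]:
    print(n,calibration(n)); im=read_camera(n); cv2.imwrite(f"pics/{n}0.png",im[:,:,::-1])
try: print(nose_length)
except Exception as e: print(e)
E
```

```text
pics
{'t': 0.0, 'q': array([ 1.09863056e+00,  1.31173362e-01,  1.48925635e+00,  2.70928464e-05,
        1.52299354e+00, -8.53863366e-02]), 'dq': array([-0.00046087, -0.00156934,  0.00045057, -0.00020633,  0.00072563,
        0.00073152]), 'joint_torque': array([-1.45507274e-03, -5.59805059e+01, -4.91760421e+01,  7.68631697e-02,
        3.50937119e-02, -1.77673510e-04]), 'tool_pos': array([0.22604587, 0.55521971, 0.23459273]), 'orientation': array([ 2.60624424e+00,  1.75261442e+00, -2.53421838e-03]), 'force': array([-0.43578912,  0.60652307, -0.30960973]), 'wrist_torque': array([0.04266101, 0.01517363, 0.03620563]), 'opening': 0.0926749555361324}
scene {'fov_y': 49.96411644113147, 'cx': 319.06199675268374, 'cy': 239.8592981464342, 'xyz': array([ 1.29850694, -0.37152713,  0.69648992]), 'attitude': array([-1.933663  , -1.01241665,  0.55667117])}
top {'fov_y': 52.35941139957048, 'cx': 319.1245085955958, 'cy': 246.7346620583971, 'xyz': array([0.53339708, 0.12485584, 0.9041429 ]), 'attitude': array([-2.20049423,  2.14709752, -0.06788417])}
wrist {'fov_y': 68.77077395788973, 'cx': 323.11422754824366, 'cy': 234.59138180537218, 'xyz': array([0.15573856, 0.58375109, 0.38454618]), 'attitude': array([2.41030324, 1.62201766, 0.21880145])}
0.017
```

View pics/scene0.png

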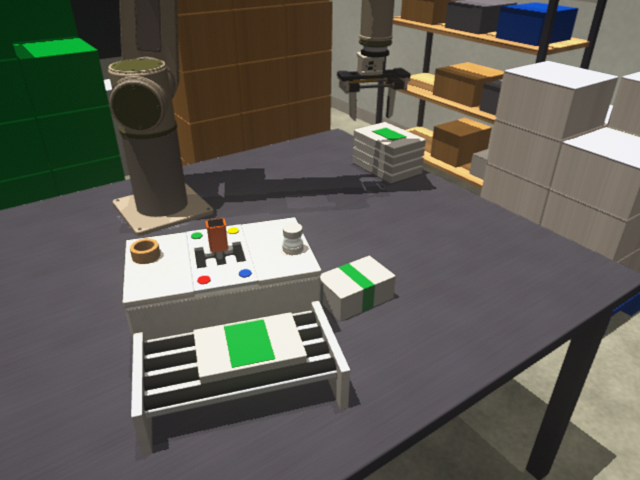

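View pics/top0.png

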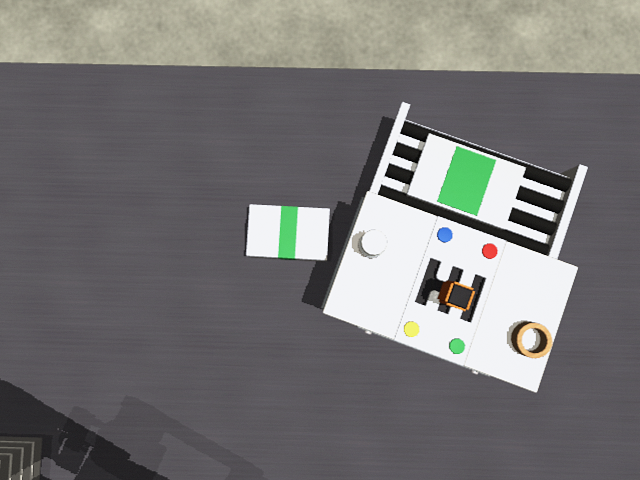

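View pics/wrist0.png

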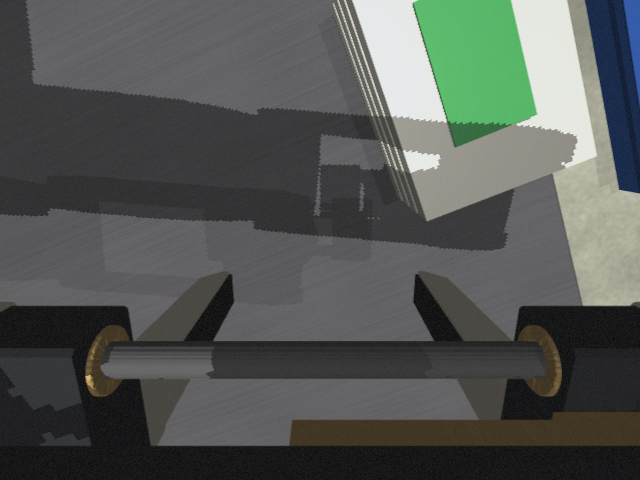

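The top view shows the green disc at (457,346), yellow at (411,328), blue at (445,235) and red at (490,251). The lever's grip is around (459,295). I'll measure these more closely.

```bash
cat > h.py <<'E'
import numpy as np, cv2
from scipy.spatial.transform import Rotation as R
from plant import *
def K(c):
    f=240/np.tan(np.radians(c["fov_y"]/2)); return np.array([[f,0,c["cx"]],[0,f,c["cy"]],[0,0,1]])
def ray(c,u,v):
    d=np.linalg.inv(K(c))@[u,v,1]; return R.from_rotvec(c["attitude"]).as_matrix()@d
def atz(c,u,v,z):
    d=ray(c,u,v); return c["xyz"]+d*(z-c["xyz"][2])/d[2]
def proj(c,p):
    q=R.from_rotvec(c["attitude"]).as_matrix().T@(np.asarray(p)-c["xyz"]); q=K(c)@q; return q[:2]/q[2]
E
python3 - <<'E'
from h import *
im=cv2.imread("pics/top0.png"); c=calibration("top")
hsv=cv2.cvtColor(im,cv2.COLOR_BGR2HSV)
P={}
for n,(u,v) in dict(green=(457,346),yellow=(411,328),blue=(445,235),red=(490,251)).items():
    w=hsv[v-14:v+15,u-14:u+15]; m=((w[...,1]>110)&(w[...,2]>60)).astype(np.uint8)
    M=cv2.moments(m,True); uu=u-14+M['m10']/M['m00']; vv=v-14+M['m01']/M['m00']
    P[n]=atz(c,uu,vv,.1635); print(n,round(uu,1),round(vv,1),M['m00'],P[n].round(4))
g,y,b,r=[P[k] for k in("green","yellow","blue","red")]
cen=(g+y+b+r)/4; print("centre",cen)
for a,bb,l in((b,y,"x"),(r,g,"x"),(y,g,"y"),(b,r,"y")):
    d=a-bb; print(l,np.linalg.norm(d),np.degrees(np.arctan2(d[1],d[0])))
cv2.imwrite("pics/top_crop.png",cv2.resize(im[215:365,380:530],None,fx=4,fy=4,interpolation=cv2.INTER_CUBIC))
cs=cv2.imread("pics/scene0.png")
cv2.imwrite("pics/sc_crop.png",cv2.resize(cs[205:305,120:270],None,fx=5,fy=5,interpolation=cv2.INTER_CUBIC))
E
```

```text
green 456.5 346.0 177.0 [ 0.4477 -0.0714  0.1635]
yellow 410.9 328.9 180.0 [ 0.4711 -0.0033  0.1635]
blue 444.4 234.4 173.0 [ 0.6146 -0.0525  0.1635]
red 489.3 250.7 181.0 [ 0.5914 -0.1203  0.1635]
centre [ 0.53120972 -0.06188965  0.1635    ]
x 0.15162971982573126 -18.9205047107339
x 0.15175760458757265 -18.779387799827425
y 0.072008225639262 71.05280960628036
y 0.07163450762283609 71.15458894809636
```

View pics/top_crop.png

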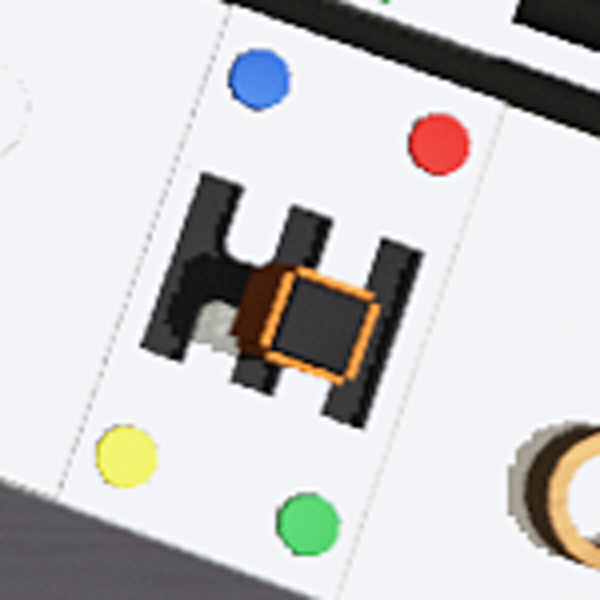

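View pics/sc_crop.png

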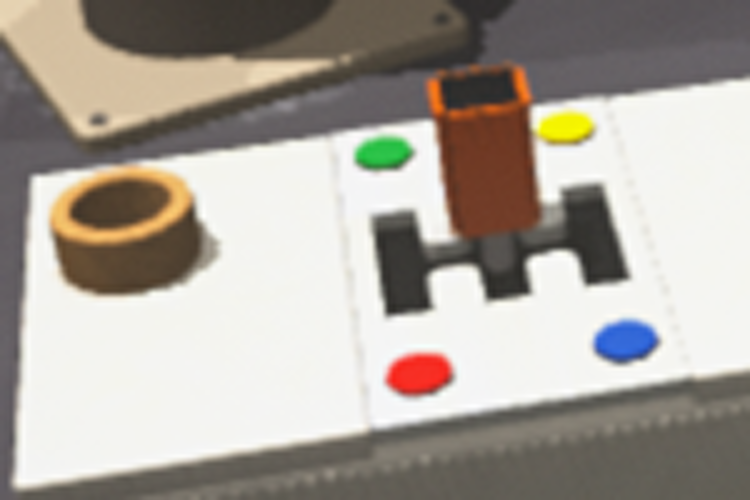

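```bash
python3 - <<'E'
from h import *
c=calibration("top"); im=cv2.imread("pics/top0.png")
C=np.array([.5312,-.0619]); yaw=np.radians(-18.87); Rm=np.array([[np.cos(yaw),-np.sin(yaw)],[np.sin(yaw),np.cos(yaw)]])
pts=[(303,268),(380,292),(347,384),(262,352)]
for p in pts+[tuple(np.mean(pts,0))]:
    w=atz(c,380+p[0]/4,215+p[1]/4,.2245)[:2]; print((Rm.T@(w-C)*1000).round(1))
# predicted overlay for tilt th,ps
def overlay(cam,img,th):
    cc=calibration(cam)
    for z,col in((27.5,(255,0,255)),(-27.5,(0,255,0))):
        q=[]
        for a,b in((1,1),(1,-1),(-1,-1),(-1,1)):
            l=np.array([17*a,17*b,187.5+z]); l=R.from_euler('y',th).apply(l)
            w=np.r_[C+Rm@l[:2]/1000, .01+l[2]/1000]; q.append(proj(cc,w))
        q=np.array(q)
        img=cv2.polylines(img,[np.round(q*16*1).astype(int)],True,col,1,shift=4)
    return img
for cam in("top","scene"):
    img=cv2.imread(f"pics/{cam}0.png")
    x0,y0=(400,240) if cam=="top" else (170,205)
    tiles=[]
    for th in(-.16,-.08,0.):
        t=cv2.resize(overlay(cam,img.copy(),th)[y0:y0+100,x0:x0+88],None,fx=3,fy=3,interpolation=cv2.INTER_NEAREST); tiles.append(t)
    cv2.imwrite(f"pics/ov_{cam}.png",np.hstack(tiles))
E
```

```text
[ 7.8 11.1]
[  9.1 -16.5]
[-24.6 -16.1]
[-24.4  14.8]
[-8.1 -1.7]
```

View pics/ov_top.png

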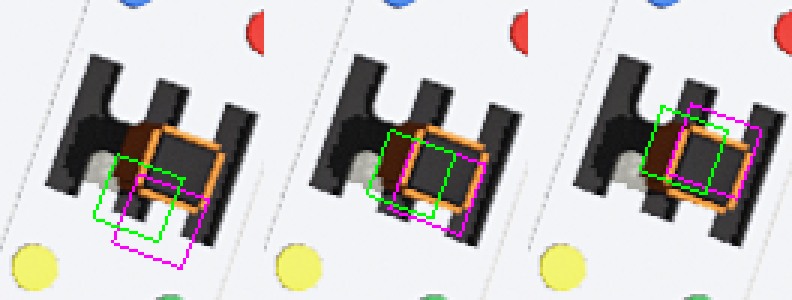

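View pics/ov_scene.png

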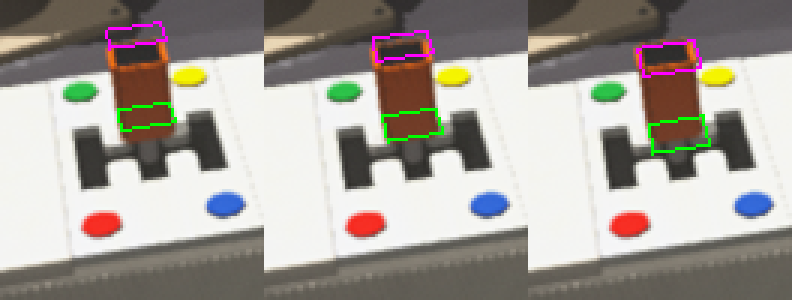

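Disc spacings come out at 151.7 × 71.8 mm against the nominal 152 × 72, so I trust the gate centre (0.5312, -0.0619) and yaw of -18.87°. The grip is tilted about -0.04 rad, which puts the stem about 6 mm on the -x side of the channel. Green is at the (-x, -y) end.

My plan with closed fingers is three pushes:
1. Push +x about 7 mm.
2. Push -y about 46 mm.
3. Push -x about 38 mm.

First I'll raise the tool, shut the fingers and travel.

Request:
carry_out([
  {"xyz": [0,0,5],"rot": [0,0,0]},
  {"xyz": [1.5,-3,6.5],"rot": [0,0,1]},
  {"xyz": [3.5,-7.5,6.5],"rot": [0,0,2]},
  {"xyz": [5.5,-12,6.5],"rot": [0,0,3]},
  {"xyz": [7.5,-16.5,6.5],"rot": [0,0,3]},
  {"xyz": [9.5,-21,6.5],"rot": [0,0,3]},
  {"xyz": [11.5,-25.5,6.5],"rot": [0,0,3]},
  {"xyz": [13.5,-30,6.5],"rot": [0,0,3]},
  {"xyz": [15.5,-34.5,6.5],"rot": [0,0,3]},
  {"xyz": [17.5,-39,6.5],"rot": [0,0,3]},
], grip=0, force=10)

```text
t: 1.15
tool_pos: [0.4015, 0.1638, 0.3006]
orientation: [2.56, 1.821, 0.001]
force: [1.2, 1.2, -1.1]
opening: 0.0177
```

Request:
carry_out([
  {"xyz": [2,-4.5,0],"rot": [0,0,0]},
  {"xyz": [4,-9,0],"rot": [0,0,0]},
  {"xyz": [6,-13.5,0],"rot": [0,0,0]},
  {"xyz": [7.5,-18,0],"rot": [0,0,0]},
  {"xyz": [8.0,-20.9,0],"rot": [0,0,0]},
  {"xyz": [8.0,-20.9,0],"rot": [0,0,0]},
  {"xyz": [8.0,-20.9,0],"rot": [0,0,0]},
])

```text
t: 1.85
tool_pos: [0.4811, -0.0436, 0.3003]
orientation: [-2.561, -1.818, 0.001]
force: [-0.1, -0.0, 0.6]
opening: 0.0004
```

```bash
cat >> h.py <<'E'
C=np.array([.5312,-.0619]); yaw=np.radians(-18.87); Rm=np.array([[np.cos(yaw),-np.sin(yaw)],[np.sin(yaw),np.cos(yaw)]])
def con(w): return (Rm.T@(np.asarray(w)[:2]-C))*1000
def wor(p): return C+Rm@np.asarray(p)/1000
def st():
    s=read_state(); M=R.from_rotvec(s["orientation"]).as_matrix()
    print("t",round(s["t"],2),"tcp",s["tool_pos"].round(4),"con",con(s["tool_pos"]).round(1),"xyaw",np.degrees(np.arctan2(M[1,0],M[0,0])).round(2),"z",M[:,2].round(3),"F",s["force"].round(2),"Fcon",(Rm.T@s["force"][:2]).round(2),"op",round(s["opening"],4))
    return s
def pic(cam,name,box,f):
    im=cv2.cvtColor(read_camera(cam),cv2.COLOR_RGB2BGR); cv2.imwrite(f"pics/{name}_full.png",im)
    x0,y0,w,h=box; cv2.imwrite(f"pics/{name}.png",cv2.resize(im[y0:y0+h,x0:x0+w],None,fx=f,fy=f,interpolation=cv2.INTER_CUBIC))
E
python3 - <<'E'
from h import *
s=st()
pic("wrist","w1",(0,0,640,480),1)
pic("scene","s1",(90,120,220,180),3)
E
```

```text
t 1.85 tcp [ 0.4811 -0.0436  0.3003] con [-53.3   1.1] xyaw 70.74 z [-0.001  0.001 -1.   ] F [-0.07 -0.02  0.59] Fcon [-0.06 -0.04] op 0.0004
```

View pics/w1.png

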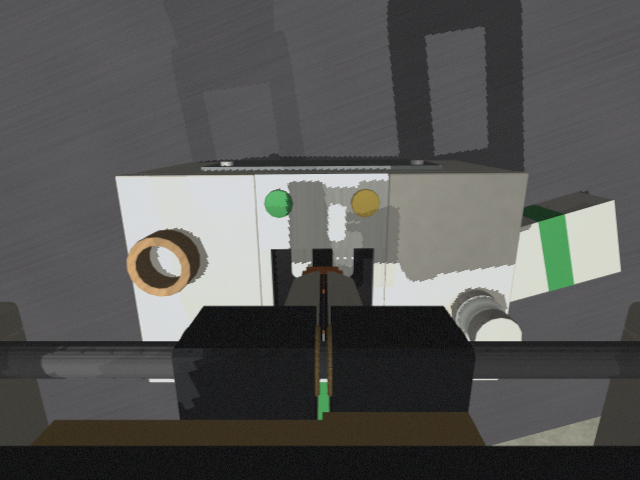

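View pics/s1.png

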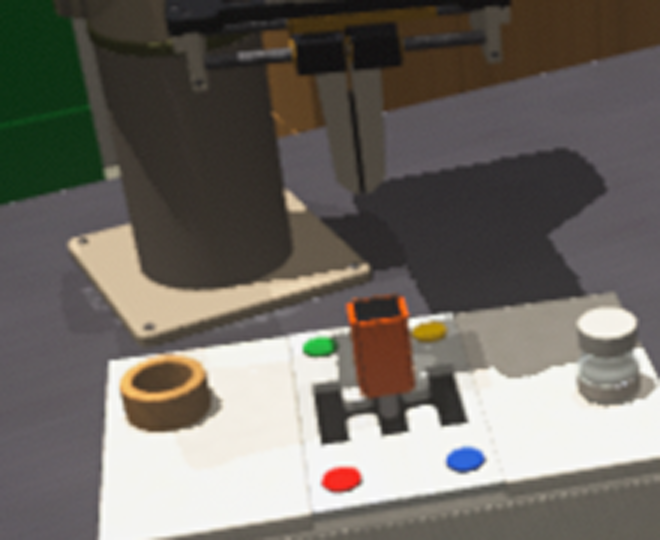

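The closed fingers taper towards the tips and hang at console (-53, 1), behind the grip. I'll descend and then push +x gently.

Request:
carry_out([
  {"xyz": [0,0,-4],"rot": [0,0,0]},
  {"xyz": [0,0,-8],"rot": [0,0,0]},
  {"xyz": [0,0,-9.8],"rot": [0,0,0]},
  {"xyz": [0.8,-0.3,-9.8],"rot": [0,0,0]},
  {"xyz": [1.4,-0.5,-9.8],"rot": [0,0,0]},
  {"xyz": [1.7,-0.6,-9.8],"rot": [0,0,0]},
  {"xyz": [2.0,-0.7,-9.8],"rot": [0,0,0]},
  {"xyz": [2.2,-0.8,-9.8],"rot": [0,0,0]},
  {"xyz": [2.4,-0.9,-9.8],"rot": [0,0,0]},
  {"xyz": [2.5,-0.9,-9.8],"rot": [0,0,0]},
])

```text
t: 2.95
tool_pos: [0.5065, -0.0525, 0.2029]
orientation: [2.56, 1.82, 0.0]
force: [-1.4, 0.1, 0.7]
opening: 0.0006
```

```bash
python3 - <<'E'
from h import *
s=st()
pic("top","t2",(380,215,150,150),4)
pic("scene","s2",(120,170,150,130),4)
st()
E
```

```text
t 2.95 tcp [ 0.5065 -0.0525  0.2029] con [-26.4   0.9] xyaw 70.83 z [ 0. -0. -1.] F [-1.42  0.12  0.69] Fcon [-1.38 -0.35] op 0.0006
t 3.05 tcp [ 0.5064 -0.0525  0.2026] con [-26.5   0.9] xyaw 70.82 z [ 0. -0. -1.] F [-0.27  0.09  0.48] Fcon [-0.28  0.  ] op 0.0003
```

View pics/t2.png

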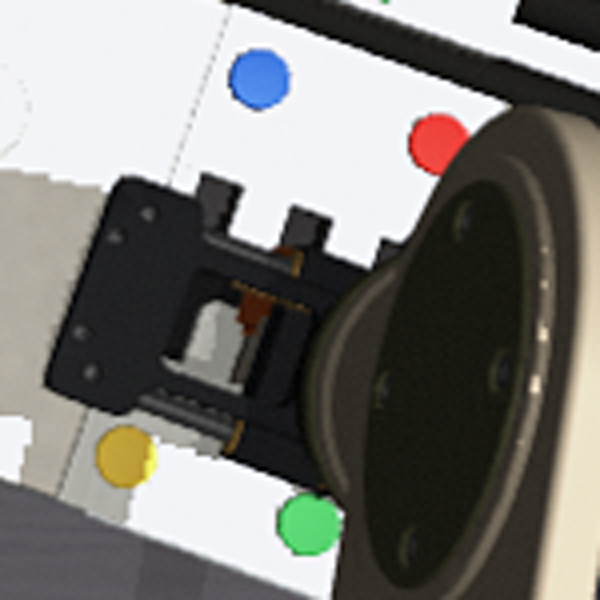

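View pics/s2.png

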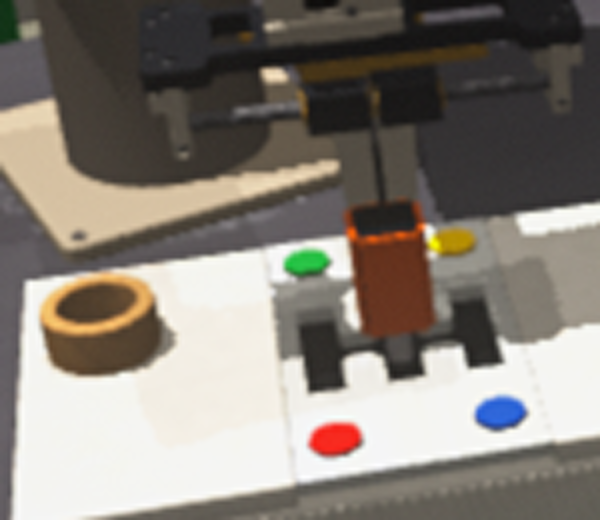

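```bash
cat >> h.py <<'E'
from scipy.optimize import minimize
TAGS={'green':(-76,-36),'yellow':(-76,36),'blue':(76,36),'red':(76,-36)}
def shift(cam,im):
    cc=calibration(cam); hsv=cv2.cvtColor(im,cv2.COLOR_BGR2HSV); D=[]
    hr={'green':(50,80),'yellow':(20,35),'blue':(100,125),'red':(0,8)}
    for n,p in TAGS.items():
        e=proj(cc,np.r_[wor(p),.1635]); u,v=np.round(e).astype(int)
        w=hsv[v-10:v+11,u-10:u+11]; m=((w[...,0]>=hr[n][0])&(w[...,0]<=hr[n][1])&(w[...,1]>130)&(w[...,2]>90)).astype(np.uint8)
        M=cv2.moments(m,True)
        if M['m00']<40: D.append([np.nan]*2); continue
        D.append([u-10+M['m10']/M['m00']-e[0],v-10+M['m01']/M['m00']-e[1]])
    return np.array(D)
def boxpts(th,ps):
    l=np.array([[a*17,b*17,187.5+z] for a in(1,-1) for b in(1,-1) for z in(27.5,-27.5)])
    # universal joint: tilt fore-aft th (toward +x), sideways ps (toward +y)
    l=(R.from_euler('y',th)*R.from_euler('x',-ps)).apply(l)
    return np.c_[(C[:,None]+Rm@l[:,:2].T/1000).T,.01+l[:,2]/1000]
def fit(cam,path,x0=(0,0),dbg=None):
    im=cv2.imread(path); cc=calibration(cam); D=shift(cam,im); sh=np.nanmedian(D,0)
    hsv=cv2.cvtColor(im,cv2.COLOR_BGR2HSV)
    m=((hsv[...,0]<=15)&(hsv[...,1]>170)&(hsv[...,2]>70))
    e=proj(cc,np.r_[wor((0,0)),.2]); 
    k=np.zeros(m.shape,bool); u,v=e.astype(int); k[max(v-50,0):v+45,u-45:u+45]=1; m&=k
    # drop discs
    for p in TAGS.values():
        q=proj(cc,np.r_[wor(p),.1635]).astype(int); m[q[1]-8:q[1]+9,q[0]-11:q[0]+12]=0
    m=m.astype(np.uint8)
    cnt=max(cv2.findContours(m,cv2.RETR_EXTERNAL,cv2.CHAIN_APPROX_NONE)[0],key=cv2.contourArea)
    S=4; big=np.zeros((480*S,640*S),np.uint8); hull=cv2.convexHull(cnt)
    M=cv2.fillConvexPoly(big.copy(),np.round((hull+.0)*S+S/2).astype(np.int32),1)
    def pred(x):
        q=np.array([proj(cc,p) for p in boxpts(*x)])+sh
        return cv2.convexHull(np.round(q*S+S/2).astype(np.int32))
    def cost(x):
        P=cv2.fillConvexPoly(big.copy(),pred(x),1); return 1-(P&M).sum()/(P|M).sum()
    r=minimize(cost,x0,method="Nelder-Mead",options=dict(initial_simplex=np.array(x0)+[[0,0],[.06,0],[0,.06]],xatol=1e-3,fatol=1e-4))
    print(cam,"shift",sh.round(2),"th,ps",r.x.round(3),"stem mm",(150*np.tan(r.x)).round(1),"cost",round(r.fun,3))
    if dbg:
        o=im.copy(); cv2.polylines(o,[np.round(pred(r.x)/S).astype(int)],True,(255,0,255),1); cv2.imwrite(dbg,cv2.resize(o[v-60:v+60,u-60:u+60],None,fx=4,fy=4,interpolation=cv2.INTER_NEAREST))
    return r.x
E
python3 - <<'E'
from h import *
print(shift("scene",cv2.imread("pics/scene0.png")).round(2).tolist())
fit("top","pics/top0.png")
fit("scene","pics/scene0.png",dbg="pics/d0.png")
fit("scene","pics/s1_full.png")
fit("scene","pics/s2_full.png",dbg="pics/d2.png")
a=cv2.imread("pics/d0.png");b=cv2.imread("pics/d2.png"); cv2.imwrite("pics/d.png",np.hstack([a,b])[:,::1][40:440,:][:, :])
E
```

```text
[[-1.12, 0.44], [-1.05, 0.77], [-1.09, 0.71], [-0.92, 0.76]]
top shift [-0.04  0.02] th,ps [-0.045  0.124] stem mm [-6.8 18.7] cost 0.829
scene shift [-1.07  0.74] th,ps [-0.309  0.034] stem mm [-47.9   5.1] cost 0.668
scene shift [-0.99  0.66] th,ps [-0.084 -0.012] stem mm [-12.6  -1.7] cost 0.456
scene shift [-1.    0.68] th,ps [-0.061  0.   ] stem mm [-9.2  0. ] cost 0.467
```

View pics/d2.png

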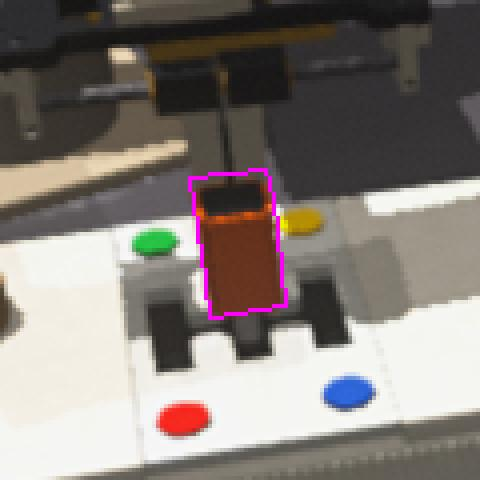

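```bash
python3 - <<'E'
from h import *
im=cv2.imread("pics/scene0.png"); h=cv2.cvtColor(im,cv2.COLOR_BGR2HSV)
for v in (219,221,224,230,240,248): print(v,[tuple(int(t) for t in h[v,u]) for u in range(204,232,3)])
im=cv2.imread("pics/top0.png"); h=cv2.cvtColor(im,cv2.COLOR_BGR2HSV)
for v in (282,286,295,303,308): print(v,[tuple(int(t) for t in h[v,u]) for u in range(438,478,3)])
E
```

```text
219 [(158, 12, 85), (10, 104, 120), (9, 98, 99), (11, 92, 97), (11, 106, 84), (10, 129, 87), (10, 164, 123), (178, 34, 113), (165, 10, 101), (162, 13, 102)]
221 [(170, 22, 105), (11, 199, 190), (15, 22, 47), (8, 22, 47), (165, 11, 46), (30, 6, 45), (9, 147, 97), (9, 120, 159), (156, 13, 100), (158, 10, 101)]
224 [(160, 15, 100), (13, 233, 228), (60, 5, 47), (10, 16, 48), (30, 11, 45), (0, 0, 46), (10, 54, 57), (12, 202, 231), (150, 8, 99), (156, 12, 104)]
230 [(30, 2, 245), (11, 96, 162), (8, 172, 107), (9, 176, 103), (8, 173, 109), (8, 175, 111), (9, 172, 108), (11, 125, 102), (30, 245, 246), (30, 255, 245)]
240 [(30, 1, 244), (15, 9, 236), (9, 166, 100), (8, 171, 112), (9, 170, 111), (9, 171, 112), (9, 168, 112), (8, 172, 105), (24, 5, 243), (30, 3, 245)]
248 [(30, 4, 242), (38, 4, 246), (8, 123, 120), (9, 165, 113), (9, 167, 113), (8, 168, 114), (9, 163, 114), (9, 167, 113), (12, 54, 133), (21, 22, 154)]
282 [(150, 12, 22), (120, 43, 18), (10, 236, 54), (10, 235, 64), (10, 231, 63), (10, 221, 74), (16, 185, 243), (138, 6, 203), (110, 6, 249), (108, 5, 247), (113, 4, 246), (113, 4,
[... 184 characters left out ...]
8), (18, 67, 243), (113, 26, 119), (15, 9, 57), (165, 17, 59)]
295 [(14, 54, 103), (9, 198, 71), (9, 209, 67), (15, 185, 232), (120, 28, 27), (165, 8, 61), (150, 4, 59), (165, 9, 58), (120, 4, 59), (170, 13, 58), (120, 9, 54), (14, 187, 176), (150, 9, 57), (132, 64, 20)]
303 [(19, 12, 165), (3, 102, 30), (10, 222, 61), (15, 186, 225), (13, 182, 144), (109, 49, 42), (140, 13, 60), (135, 9, 57), (160, 14, 56), (150, 5, 52), (14, 186, 178), (150, 9, 56), (150, 36, 14), (110, 10, 150)]
308 [(140, 8, 90), (0, 12, 63), (165, 8, 62), (120, 16, 16), (113, 12, 196), (109, 8, 252), (10, 32, 228), (17, 189, 245), (15, 188, 224), (10, 130, 57), (15, 180, 236), (165, 10, 49), (150, 8, 33), (113, 4, 251)]
```

```bash
sed -i 's/m=((hsv\[...,0\]<=15)&(hsv\[...,1\]>170)&(hsv\[...,2\]>70))/m=((hsv[...,0]<=17)\&(hsv[...,0]>=5)\&(hsv[...,1]>95)\&(hsv[...,2]>38))/' h.py
python3 - <<'E'
from h import *
fit("top","pics/top0.png",dbg="pics/d0.png")
fit("scene","pics/scene0.png",dbg="pics/d1.png")
fit("scene","pics/s1_full.png")
fit("scene","pics/s2_full.png",dbg="pics/d2.png")
cv2.imwrite("pics/d.png",cv2.resize(np.hstack([cv2.imread(f"pics/d{i}.png")[60:420,110:370] for i in range(3)]),None,fx=1,fy=1))
E
```

```text
top shift [-0.04  0.02] th,ps [-0.04  -0.004] stem mm [-6.  -0.6] cost 0.053
scene shift [-1.07  0.74] th,ps [-0.056 -0.008] stem mm [-8.4 -1.3] cost 0.221
scene shift [-0.99  0.66] th,ps [-0.06  -0.003] stem mm [-9.  -0.4] cost 0.21
scene shift [-1.    0.68] th,ps [-0.    -0.003] stem mm [-0.  -0.4] cost 0.36
```

View pics/d.png

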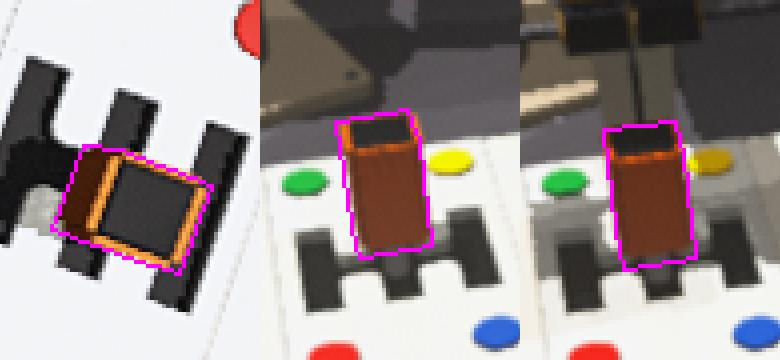

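Request:
carry_out([
  {"xyz": [-1.8,0.6,0],"rot": [0,0,0]},
  {"xyz": [-2.2,0.7,4],"rot": [0,0,0]},
  {"xyz": [-2.2,0.7,8],"rot": [0,0,0]},
  {"xyz": [-1.0,4,10],"rot": [0,0,0]},
  {"xyz": [0.5,8,10],"rot": [0,0,0]},
  {"xyz": [2,12,10],"rot": [0,0,0]},
  {"xyz": [2.8,15,10],"rot": [0,0,0]},
  {"xyz": [2.8,15,10],"rot": [0,0,0]},
])

```text
t: 3.85
tool_pos: [0.5347, 0.1009, 0.3022]
orientation: [-2.556, -1.825, -0.001]
force: [-0.4, -0.2, -1.2]
opening: 0.0003
```

```bash
python3 - <<'E'
from h import *
s=st()
pic("top","t3",(380,215,150,150),4)
pic("scene","s3",(120,170,150,130),4)
fit("top","pics/t3_full.png",dbg="pics/d0.png")
fit("scene","pics/s3_full.png",dbg="pics/d1.png")
cv2.imwrite("pics/d.png",np.hstack([cv2.imread(f"pics/d{i}.png")[60:420,60:420] for i in range(2)]))
E
```

```text
t 3.85 tcp [0.5347 0.1009 0.3022] con [-49.4 155.2] xyaw 71.05 z [-0.     0.001 -1.   ] F [-0.37 -0.23 -1.18] Fcon [-0.27 -0.34] op 0.0003h.py:40: RuntimeWarning: All-NaN slice encountered
  im=cv2.imread(path); cc=calibration(cam); D=shift(cam,im); sh=np.nanmedian(D,0)
Traceback (most recent call last):
  File "h.py", line 49, in fit
    cnt=max(cv2.findContours(m,cv2.RETR_EXTERNAL,cv2.CHAIN_APPROX_NONE)[0],key=cv2.contourArea)
ValueError: max() iterable argument is empty
```

```bash
python3 - <<'E'
from h import *
fit("scene","pics/s3_full.png",dbg="pics/d1.png")
fit("scene","pics/scene0.png",dbg="pics/d0.png")
cv2.imwrite("pics/d.png",np.hstack([cv2.imread(f"pics/d{i}.png")[60:420,60:420] for i in range(2)]))
E
```

```text
scene shift [-1.08  0.76] th,ps [-0.023  0.002] stem mm [-3.5  0.2] cost 0.368
scene shift [-1.07  0.74] th,ps [-0.056 -0.008] stem mm [-8.4 -1.3] cost 0.221
```

View pics/d.png

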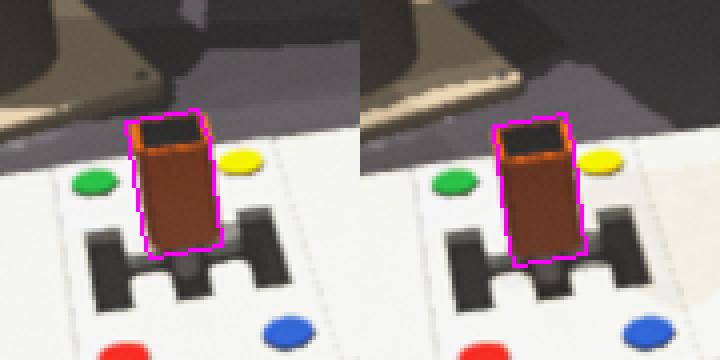

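View pics/t3_full.png

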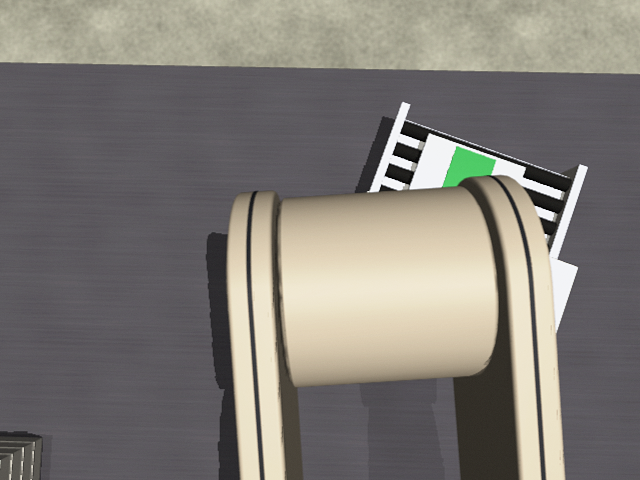

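View pics/s3.png

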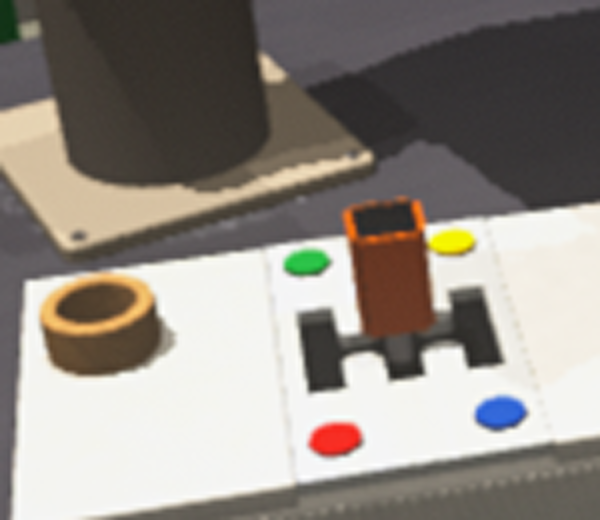

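Relative to the first picture the lever moved +0.033 rad, so it is now near -0.007. Kinematics gives -0.010, so the stem is about 1–1.5 mm from the channel's centre line, within the ±3 mm clearance. Next I'll go to the +y side of the grip.

Request:
carry_out([
  {"xyz": [0.7,-4,0],"rot": [0,0,0]},
  {"xyz": [1.2,-8,0],"rot": [0,0,0]},
  {"xyz": [1.5,-10.5,0],"rot": [0,0,0]},
  {"xyz": [1.5,-10.5,-4],"rot": [0,0,0]},
  {"xyz": [1.5,-10.5,-8],"rot": [0,0,0]},
  {"xyz": [1.5,-10.5,-10],"rot": [0,0,0]},
  {"xyz": [1.3,-11.1,-10],"rot": [0,0,0]},
  {"xyz": [1.1,-11.7,-10],"rot": [0,0,0]},
  {"xyz": [0.9,-12.2,-10],"rot": [0,0,0]},
  {"xyz": [0.8,-12.6,-10],"rot": [0,0,0]},
])

```text
t: 4.95
tool_pos: [0.5432, -0.0294, 0.2049]
orientation: [2.559, 1.818, 0.004]
force: [0.3, -0.0, 0.1]
opening: 0.0004
```

```bash
python3 - <<'E'
from h import *
s=st()
pic("scene","s4",(120,170,150,130),4)
fit("scene","pics/s4_full.png",dbg="pics/d1.png")
E
```

```text
t 4.95 tcp [ 0.5432 -0.0294  0.2049] con [ 0.8 34.6] xyaw 70.8 z [ 0.003 -0.001 -1.   ] F [ 0.31 -0.05  0.09] Fcon [0.31 0.05] op 0.0004
scene shift [-0.99  0.68] th,ps [-0.022 -0.003] stem mm [-3.3 -0.4] cost 0.38
```

View pics/s4.png

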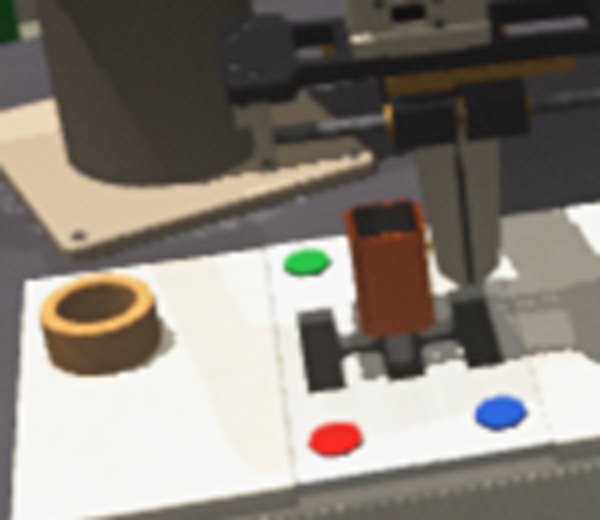

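Request:
carry_out([
  {"xyz": [-0.1,-0.28,0],"rot": [0,0,0]},
  {"xyz": [-0.2,-0.57,0],"rot": [0,0,0]},
  {"xyz": [-0.29,-0.85,0],"rot": [0,0,0]},
  {"xyz": [-0.39,-1.14,0],"rot": [0,0,0]},
  {"xyz": [-0.48,-1.42,0],"rot": [0,0,0]},
  {"xyz": [-0.58,-1.7,0],"rot": [0,0,0]},
])

```text
t: 5.6
tool_pos: [0.5365, -0.0454, 0.2026]
orientation: [-2.56, -1.821, -0.0]
force: [0.4, 1.4, 1.8]
opening: 0.0005
```

```bash
python3 - <<'E'
from h import *
s=st()
pic("scene","s5",(120,170,150,130),4)
fit("scene","pics/s5_full.png",dbg="pics/d1.png")
E
```

```text
t 5.6 tcp [ 0.5365 -0.0454  0.2026] con [-0.3 17.3] xyaw 70.85 z [ 0.  0. -1.] F [0.38 1.45 1.78] Fcon [-0.11  1.49] op 0.0005
scene shift [-1.03  0.74] th,ps [-0.029 -0.07 ] stem mm [ -4.3 -10.6] cost 0.199
```

View pics/s5.png

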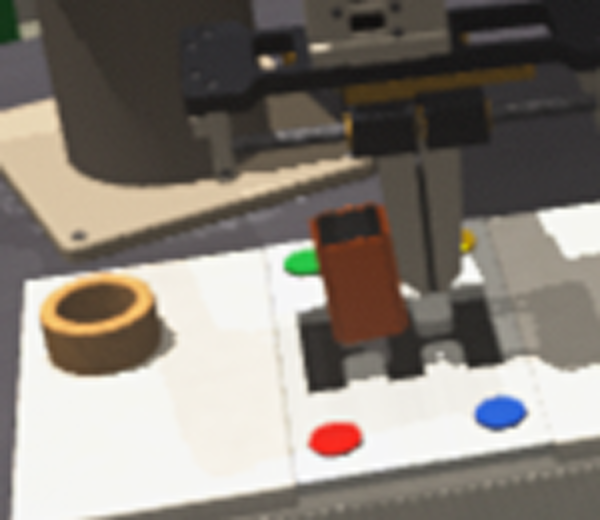

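Request:
carry_out([
  {"xyz": [-0.1,-0.28,0],"rot": [0,0,0]},
  {"xyz": [-0.2,-0.57,0],"rot": [0,0,0]},
  {"xyz": [-0.29,-0.85,0],"rot": [0,0,0]},
  {"xyz": [-0.39,-1.14,0],"rot": [0,0,0]},
  {"xyz": [-0.48,-1.42,0],"rot": [0,0,0]},
  {"xyz": [-0.58,-1.7,0],"rot": [0,0,0]},
])

```text
t: 6.25
tool_pos: [0.5304, -0.0625, 0.2023]
orientation: [-2.56, -1.82, 0.001]
force: [1.4, 1.7, -0.1]
opening: 0.0009
```

```bash
python3 - <<'E'
from h import *
s=st()
pic("scene","s6",(120,170,150,130),4)
fit("scene","pics/s6_full.png",(0,-.15),dbg="pics/d1.png")
E
```

```text
t 6.25 tcp [ 0.5304 -0.0625  0.2023] con [-0.6 -0.9] xyaw 70.84 z [-0.001  0.    -1.   ] F [ 1.39  1.67 -0.1 ] Fcon [0.77 2.02] op 0.0009
scene shift [-1.01  0.73] th,ps [-0.027 -0.171] stem mm [ -4.  -25.9] cost 0.566
```

View pics/s6.png

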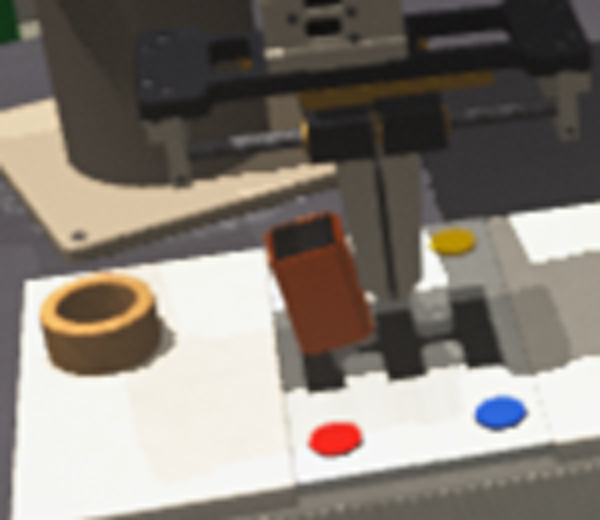

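View pics/d1.png

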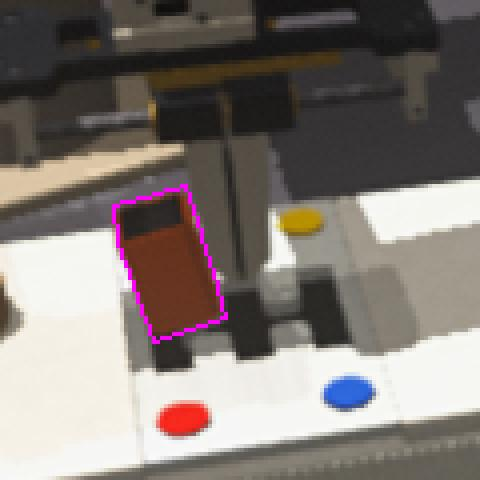

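Request:
carry_out([
  {"xyz": [-0.1,-0.28,0],"rot": [0,0,0]},
  {"xyz": [-0.19,-0.55,0],"rot": [0,0,0]},
  {"xyz": [-0.26,-0.76,0],"rot": [0,0,0]},
  {"xyz": [-0.32,-0.95,0],"rot": [0,0,0]},
  {"xyz": [-0.32,-0.95,0],"rot": [0,0,0]},
])

```text
t: 6.8
tool_pos: [0.5274, -0.0722, 0.2027]
orientation: [2.56, 1.82, -0.0]
force: [0.1, -0.0, -0.1]
opening: 0.0007
```

```bash
python3 - <<'E'
from h import *
s=st()
pic("scene","s7",(120,170,150,130),4)
fit("scene","pics/s7_full.png",(0,-.2),dbg="pics/d1.png")
E
```

```text
t 6.8 tcp [ 0.5274 -0.0722  0.2027] con [ -0.3 -11. ] xyaw 70.82 z [-0. -0. -1.] F [ 0.06 -0.02 -0.13] Fcon [0.06 0.  ] op 0.0007
scene shift [-0.99  0.68] th,ps [-0.028 -0.228] stem mm [ -4.3 -34.8] cost 0.369
```

View pics/s7.png

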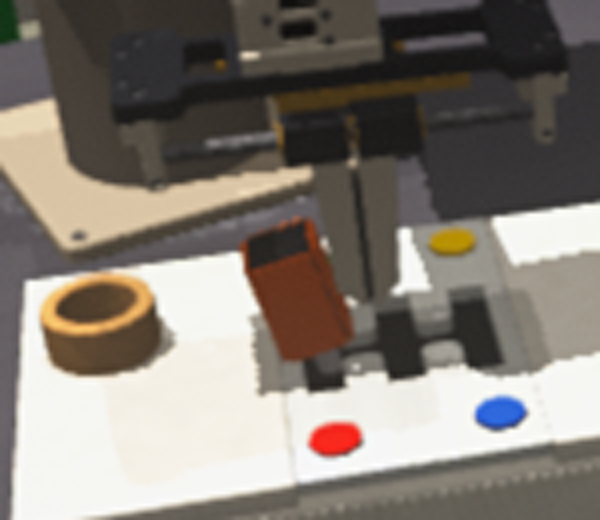

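View pics/d1.png

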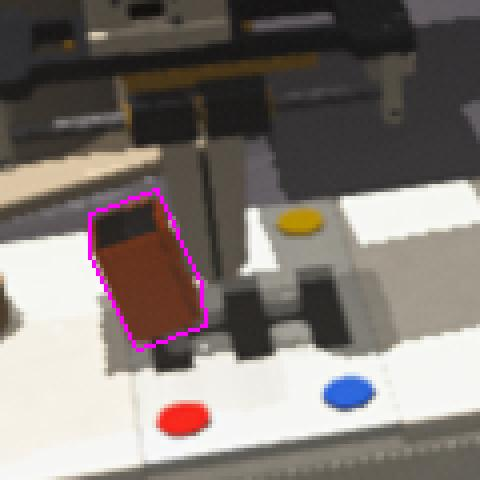

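Request:
carry_out([
  {"xyz": [-0.05,-0.14,0],"rot": [0,0,0]},
  {"xyz": [-0.05,-0.14,0],"rot": [0,0,0]},
  {"xyz": [0.5,1.4,0],"rot": [0,0,0]},
  {"xyz": [0.9,2.6,0.5],"rot": [0,0,0]},
  {"xyz": [0.9,2.6,5],"rot": [0,0,0]},
  {"xyz": [0.9,2.6,9.5],"rot": [0,0,0]},
  {"xyz": [2,-0.5,10],"rot": [0,0,0]},
  {"xyz": [3.2,-3.5,10],"rot": [0,0,0]},
  {"xyz": [3.6,-4.4,10],"rot": [0,0,0]},
  {"xyz": [3.6,-4.4,10],"rot": [0,0,0]},
])

```text
t: 7.85
tool_pos: [0.5637, -0.1166, 0.3024]
orientation: [-2.561, -1.818, 0.001]
force: [-0.3, 0.2, -0.5]
opening: 0.0004
```

```bash
python3 - <<'E'
from h import *
s=st()
pic("scene","s8",(120,150,150,150),4)
pic("wrist","w8",(0,0,640,480),1)
fit("scene","pics/s8_full.png",(0,-.2),dbg="pics/d1.png")
E
```

```text
t 7.85 tcp [ 0.5637 -0.1166  0.3024] con [ 48.4 -41.2] xyaw 70.75 z [-0.001  0.    -1.   ] F [-0.32  0.22 -0.48] Fcon [-0.38  0.11] op 0.0004
scene shift [-1.03  0.71] th,ps [-0.032 -0.238] stem mm [ -4.9 -36.4] cost 0.27
```

View pics/s8.png

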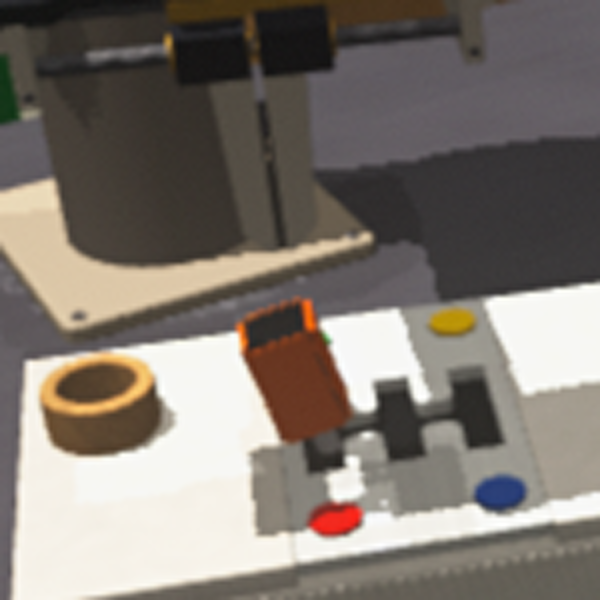

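View pics/w8.png

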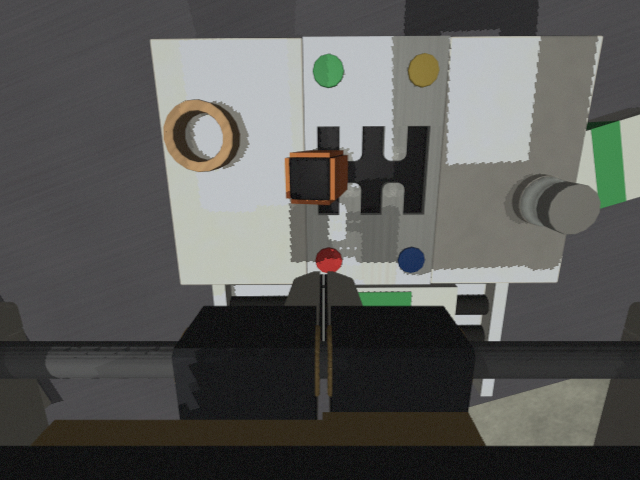

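The lever stands in the -y slot's mouth, with fitted ps = -0.238 and fingers on the +x side at console (48, -41). I'll descend and push -x.

Request:
carry_out([
  {"xyz": [0,0,-4],"rot": [0,0,0]},
  {"xyz": [0,0,-8],"rot": [0,0,0]},
  {"xyz": [0,0,-10],"rot": [0,0,0]},
  {"xyz": [-1,0.3,-10],"rot": [0,0,0]},
  {"xyz": [-1.8,0.6,-10],"rot": [0,0,0]},
  {"xyz": [-2.3,0.8,-10],"rot": [0,0,0]},
  {"xyz": [-2.6,0.9,-10],"rot": [0,0,0]},
  {"xyz": [-2.9,1.0,-10],"rot": [0,0,0]},
  {"xyz": [-3.2,1.1,-10],"rot": [0,0,0]},
  {"xyz": [-3.5,1.2,-10],"rot": [0,0,0]},
])

```text
t: 8.95
tool_pos: [0.5287, -0.104, 0.2034]
orientation: [2.559, 1.82, 0.001]
force: [1.8, 0.1, 1.6]
opening: 0.0006
```

```bash
python3 - <<'E'
from h import *
s=st()
pic("scene","s9",(120,150,150,150),4)
E
```

```text
t 8.95 tcp [ 0.5287 -0.104   0.2034] con [ 11.3 -40.6] xyaw 70.83 z [ 0.001 -0.    -1.   ] F [1.82 0.14 1.59] Fcon [1.68 0.72] op 0.0006
```

View pics/s9.png

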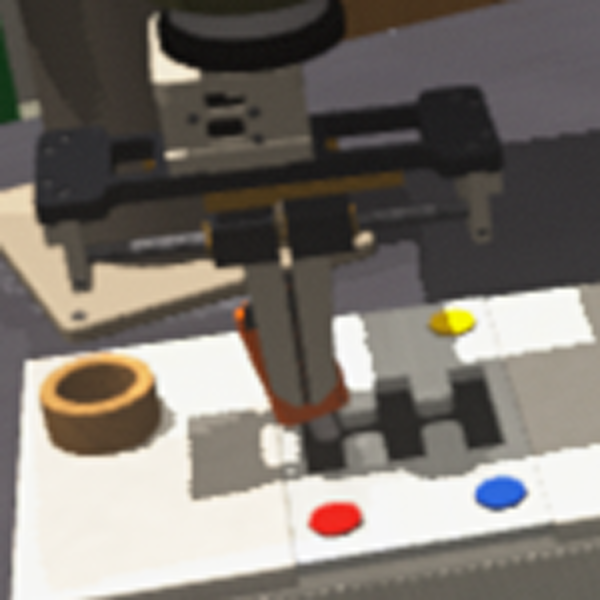

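Request:
carry_out([
  {"xyz": [-0.3,0.1,0],"rot": [0,0,0]},
  {"xyz": [-0.6,0.2,0],"rot": [0,0,0]},
  {"xyz": [-0.9,0.3,0],"rot": [0,0,0]},
  {"xyz": [-1.2,0.4,0],"rot": [0,0,0]},
  {"xyz": [-1.4,0.47,0],"rot": [0,0,0]},
  {"xyz": [-1.6,0.53,0],"rot": [0,0,0]},
])

```text
t: 9.6
tool_pos: [0.5121, -0.0983, 0.2022]
orientation: [-2.56, -1.82, 0.001]
force: [1.5, -0.4, -0.9]
opening: 0.0004
```

```bash
python3 - <<'E'
from h import *
s=st()
pic("scene","s10",(120,150,150,150),4)
E
```

```text
t 9.6 tcp [ 0.5121 -0.0983  0.2022] con [ -6.3 -40.7] xyaw 70.84 z [-0.001  0.    -1.   ] F [ 1.49 -0.43 -0.87] Fcon [1.54 0.08] op 0.0004
```

View pics/s10.png

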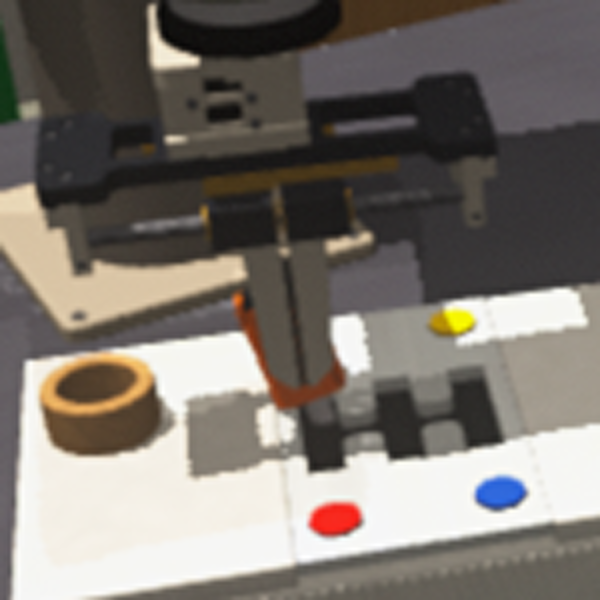

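Request:
carry_out([
  {"xyz": [-0.15,0.05,0],"rot": [0,0,0]},
  {"xyz": [-0.25,0.08,0],"rot": [0,0,0]},
  {"xyz": [-0.35,0.12,0],"rot": [0,0,0]},
])

```text
t: 9.95
tool_pos: [0.5097, -0.0976, 0.2027]
orientation: [2.559, 1.82, 0.002]
force: [8.5, -2.7, -4.1]
opening: 0.0005
```

```bash
python3 - <<'E'
from h import *
s=st()
E
```

```text
t 9.95 tcp [ 0.5097 -0.0976  0.2027] con [ -8.8 -40.7] xyaw 70.83 z [ 0.002 -0.001 -1.   ] F [ 8.55 -2.66 -4.08] Fcon [8.95 0.25] op 0.0005
```

Force rose to 9 N, so the lever has reached the slot's end. I'll back off, rise and look.

Request:
carry_out([
  {"xyz": [1,-0.35,0],"rot": [0,0,0]},
  {"xyz": [3.5,-1.2,0],"rot": [0,0,0]},
  {"xyz": [4.5,-1.5,4],"rot": [0,0,0]},
  {"xyz": [4.7,-1.6,8],"rot": [0,0,0]},
  {"xyz": [4.7,-1.6,10],"rot": [0,0,0]},
  {"xyz": [4.7,-1.6,10],"rot": [0,0,0]},
])

```text
t: 10.55
tool_pos: [0.5579, -0.114, 0.3068]
orientation: [2.556, 1.818, 0.006]
force: [0.5, 0.8, 0.1]
opening: 0.001
```

```bash
python3 - <<'E'
from h import *
s=st()
c=calibration("wrist"); np.save("wc.npy",np.r_[c["xyz"],c["attitude"]])
pic("scene","s11",(120,150,150,150),4)
pic("wrist","w11",(0,0,640,480),1)
fit("scene","pics/s11_full.png",(-.2,-.2),dbg="pics/d1.png")
E
```

```text
t 10.55 tcp [ 0.5579 -0.114   0.3068] con [ 42.1 -40.6] xyaw 70.83 z [ 0.006 -0.002 -1.   ] F [0.55 0.81 0.08] Fcon [0.26 0.95] op 0.001
scene shift [-0.96  0.7 ] th,ps [-0.236 -0.236] stem mm [-36. -36.] cost 0.081
```

View pics/s11.png

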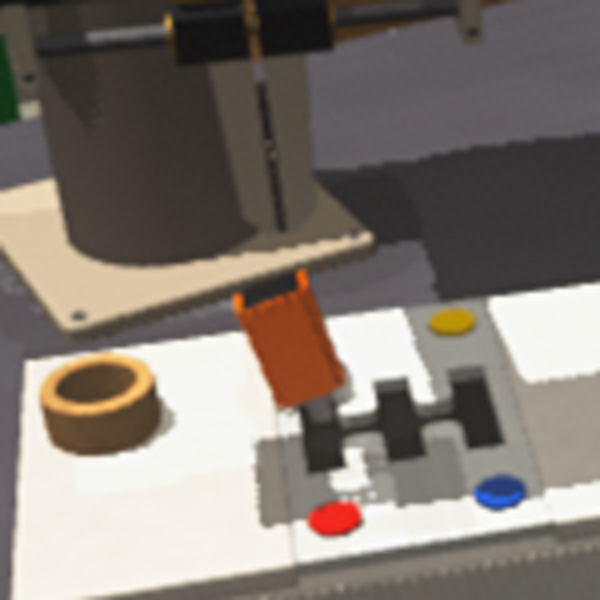

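View pics/w11.png

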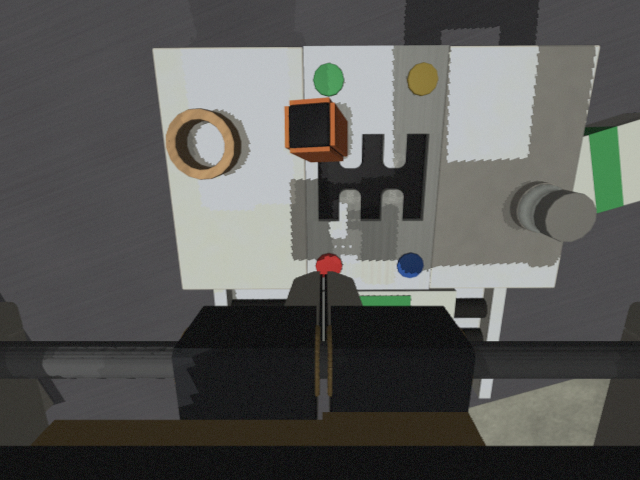

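View pics/d1.png

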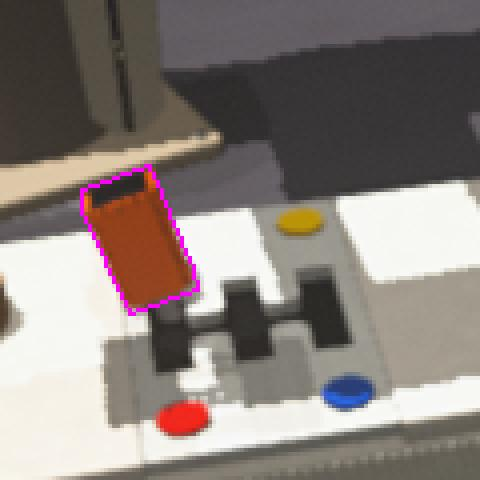

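Fitted tilt is (-0.236, -0.236), with the scene view's known bias of about -0.016 in th. That agrees with the lever being fully home at the green end. I'll move off to the side so the top camera can confirm it.

Request:
carry_out([
  {"xyz": [-0.5,-4,1],"rot": [0,0,0]},
  {"xyz": [-1,-8,1],"rot": [0,0,0]},
  {"xyz": [-2,-12,1],"rot": [0,0,0]},
  {"xyz": [-3,-16,1],"rot": [0,0,0]},
  {"xyz": [-5,-20,1],"rot": [0,0,0]},
  {"xyz": [-7,-24,1],"rot": [0,0,0]},
  {"xyz": [-9,-28,1],"rot": [0,0,0]},
  {"xyz": [-10,-30,1],"rot": [0,0,0]},
  {"xyz": [-10,-30,1],"rot": [0,0,0]},
])

```text
t: 11.55
tool_pos: [0.4533, -0.4155, 0.3094]
orientation: [-2.56, -1.813, 0.002]
force: [0.5, 0.0, -0.8]
opening: 0.0004
```

```bash
python3 - <<'E'
from h import *
s=st()
pic("top","t12",(300,180,300,220),2.5)
fit("top","pics/t12_full.png",(-.2,-.2),dbg="pics/d1.png")
E
```

```text
t 11.55 tcp [ 0.4533 -0.4155  0.3094] con [  40.7 -359.7] xyaw 70.6 z [-0.004  0.003 -1.   ] F [ 0.53  0.03 -0.84] Fcon [0.49 0.2 ] op 0.0004
top shift [-0.02  0.02] th,ps [-0.185 -0.226] stem mm [-28.  -34.5] cost 0.271
```

View pics/t12.png

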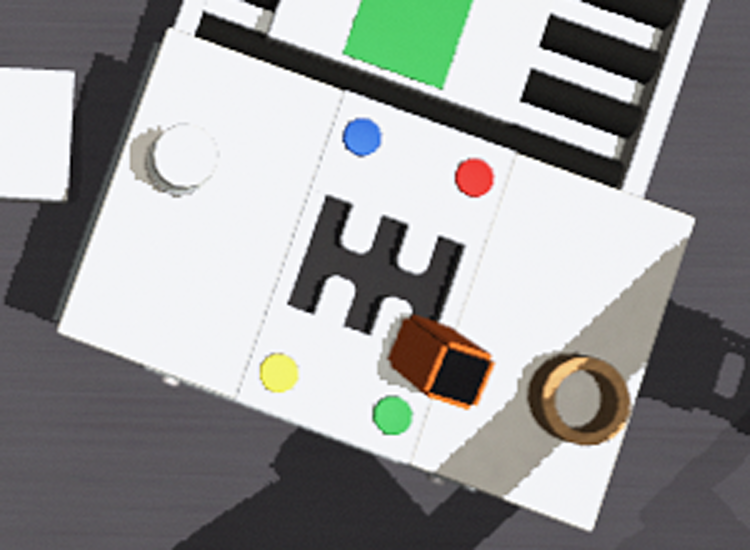

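View pics/d1.png

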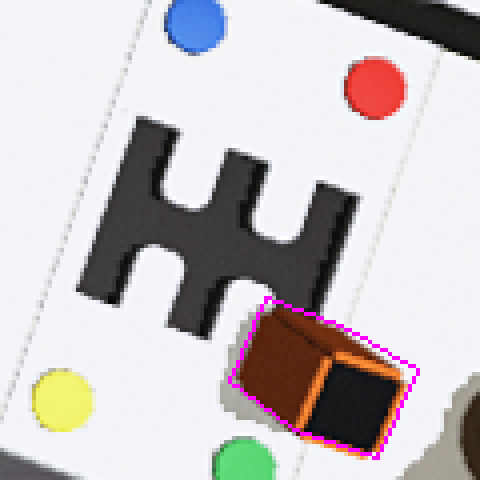

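```bash
python3 - <<'E'
from h import *
im=cv2.imread("pics/t12_full.png"); cv2.imwrite("pics/z.png",cv2.resize(im[295:355,445:505],None,fx=10,fy=10,interpolation=cv2.INTER_CUBIC))
E
```

```text
(no output)
```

View pics/z.png

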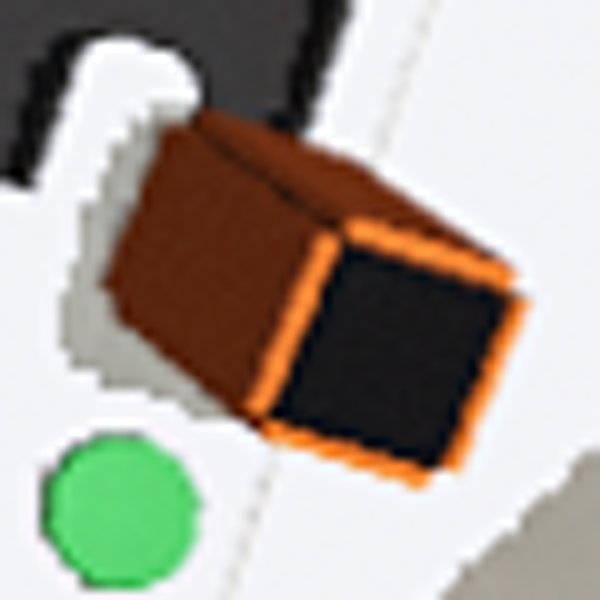

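```bash
python3 - <<'E'
from h import *
from scipy.optimize import least_squares
c=calibration("top")
def top(x): 
    l=(R.from_euler('y',x[0])*R.from_euler('x',-x[1])).apply([0,0,215.]); return np.r_[wor(l[:2]),.01+l[2]/1000]
for t in((483.4,329.8),):
    r=least_squares(lambda x:proj(c,top(x))-t,(-.2,-.2)); l=(R.from_euler('y',r.x[0])*R.from_euler('x',-r.x[1])).apply([0,0,1.])
    print(r.x, "stem at plate", (150*l[:2]/l[2]).round(1))
for th in (-.2,): print(proj(c,top((th,-.24))))
E
```

```text
[-0.19570702 -0.22840857] stem at plate [-29.7 -35.5]
[484.70819265 330.88635735]
```

The top view puts the stem at console (-29.7, -35.5) mm; home is (-30, -36). I'll check that the loose objects stayed put, then hand in.

```bash
python3 - <<'E'
from h import *
a=cv2.imread("pics/top0.png");b=cv2.imread("pics/t12_full.png")
for n,(x,y,w,h) in dict(jar=(355,225,40,35),tape=(508,318,48,45),bundle=(240,198,95,68)).items():
    ga=cv2.cvtColor(a[y:y+h,x:x+w],6).astype(np.float32);gb=cv2.cvtColor(b[y:y+h,x:x+w],6).astype(np.float32)
    print(n,np.round(cv2.phaseCorrelate(cv2.Laplacian(ga,5),cv2.Laplacian(gb,5)),2) if 0 else cv2.phaseCorrelate(ga,gb,cv2.createHanningWindow((w,h),cv2.CV_32F)))
st(); print(close_job())
E
```

```text
jar ((0.03304180838996018, 0.0021206547272285547), 1.0033479261729452)
tape ((0.13330624215959475, 0.4967247983358547), 0.7319708775590967)
bundle ((-0.08510613799472111, -0.0181166394511294), 0.999826525648435)
t 11.6 tcp [ 0.4545 -0.4139  0.3098] con [  41.3 -357.8] xyaw 70.68 z [-0.003  0.003 -1.   ] F [ 0.67 -0.36 -0.02] Fcon [ 0.75 -0.12] op 0.0006
the job is handed in; nothing more can be done
None
```

The lever is fully home at the green end, and the job was handed in at about 11.6 s. I used closed fingers in three pushes: +x into the cross channel, -y to the green slot's line, then -x until the slot's end stopped it.

- **Lever position:** The final top view puts the stem at (-29.7, -35.5) mm in the gate; the nominal end is (-30, -36). The force rise at the end of the last push agrees.
- **Forces:** Readings at the end of each push were about 2 N or less, and 9 N when the lever met the slot's end. The grip was never pinched.
- **Loose objects:** The jar and carton bundle show no measurable shift. The tape roll matched less well, at about 0.5 px (under 1 mm). The arm's shadow fell across the console near it, and I don't think it was touched.
- **Finish:** The tool ended about 0.3 m to the side of everything, with no contact force.
- **Checks that disagreed:** The scene camera's fit overestimated the fore-aft tilt: -0.236 rad, against -0.196 rad read from the corners in the top view. The automatic fit on that same top picture was also slightly off, at (-28.0, -34.5) mm. I relied on the corner reading and the contact force.

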